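# Preset a balancing valve by clicks and cap it

### The arm

A 6-joint arm with a two-finger parallel gripper is mounted at the origin on the work surface. World frame = base frame: x ahead of the robot, y to its left, z up, the work surface at z = 0. Lengths are in m, angles in degrees, forces in N, time in s.
With the tool pointing down it reaches from about 0.325 to 0.75 m from the base axis. Payload 7.6 kg.
Tool frame: the origin (TCP) lies on the centre line of the jaws, within the pads' length; the fingertips stand 14 mm ahead of it and the grasp point (between the pads) lies 5 mm behind it; z points along the fingers, y is the line along which they close (so a half turn about z gives the same grasp; the last joint's range is limited). The gripper opens to 85 mm and grips with 20 to 120 N. Pads are 22 mm wide; open, the fingers measure 114 mm over their backs; the gripper's body (76 mm by 85 mm) begins 54 mm behind the grasp point. The pads swing forward as they close: fully open they stand 13 mm farther back than shut.
Start: joints at [69.769, 2.991, 80.254, -0, 96.75, -4.028], TCP at [0.146, 0.504, 0.214] pointing down, gripper open.
Joint ranges: [-166.34, 166.34], [-52.06, 124.39], [6.96, 135.62], [-60.46, 240.46], [14.63, 156.25], [-167.68, 167.68]. Speed limits (degrees/s): [147.25, 147.25, 172.46, 180, 180, 180].

### API

Orientations are given as a 3x3 rotation matrix whose columns are the frame's x, y, z axes.
In Python, from rig import readout, viewer, workorder gives the robot as it stands. The module is installed in compiled form; this text tells all that it offers.
- The arm moves only by the shell command python3 -m jog 'ROWS' [FORCE]. ROWS is JSON, one flat list of numbers, 5 for each row, row after row: the closure, from -1 (fully open) to 1 (shut), so that 0 is half open, then the shift along the tool's x, y, z scaled (see below), then the turn about the tool's z scaled (see below). A call has 1 to 10 rows; each row is the pose to reach, as a shift and turn from the pose commanded when the call began, along the tool's axes at that moment; what a row does not reach only later rows make up. The controller multiplies each number of a shift by 0.6 m and each number of a turn by 120 degrees. A row lasts 1/8 s, in which the tool goes at most 62.5 mm and 10.7 degrees, less where a joint would pass 70% of its speed; a pose out of reach is approached as far as the arm can. A call with a number of a shift or a turn outside -1 to 1 is refused whole. A call with a gripper value outside its range is refused whole. The fingers move at their own pace and stop on an object; FORCE is the grip in N (left out, the last holds). Time passes only in rows, so rows that repeat a pose let the fingers close. It gives the time, the measured TCP pose, the force, the opening and the grip force at its end, in the units of the state.
- readout.state(): the state, without advancing time (a new reading comes with each control period).
- viewer.snapshot(name): name is "side" or "top" or "wrist"; returns (picture, depth): 480x640x3 uint8, blue, green, red; 480x640 float32, m along the optical axis (not along the pixel's ray), 0 where there is no reading.
- viewer.camera_info(name): a dict with "intrinsics" (3x3 intrinsics, pixels), "distortion" ([k1, k2, p1, p2, k3] as OpenCV has them; the pictures are not rectified), "world_from_camera" (4x4, takes a point from camera to world coordinates). Camera axes: x right, y up, looking along -z (the intrinsics and any distortion apply to the point x, -y, -z); pixel columns grow to the right and rows downward; lengths in m; the calibration is good to about 2 mm. A picture is of the moment at which its call begins: read the wrist's pose just before it. camera_info takes no time and is no camera call; for the wrist camera it gives the pose at the moment of the call.
- workorder.job_done(): hands the job in; it is judged then, once.
The state is a dict: "t": time; "qpos": joint angles; "qvel": joint speeds; "joint_efforts": joint torques, N m; "eef_pos": TCP position; "tool_rot": TCP orientation; "ft_force": force on the tool from outside, world axes, zero at the start; "wrist_torque": the same for the moment, N m; "gripper_width": finger opening in m; "gripper_force": force on a finger pad.
Only numpy, scipy, OpenCV 4.12 (cv2) and the standard library are available. Lean on these libraries where they do the work, as an engineer would, in place of code of your own. Each camera call takes 0.05 s, during which the arm holds its last target. There are 200 camera calls.

### The job

Preset the balancing valve in the pipe assembly: turn its ribbed handwheel clockwise (seen from above) until the valve just meets its stop, gently, without forcing it, then open it again by exactly four clicks. Then fit the loose white protective cap over the handwheel so that it sits squarely down on the collar, let go, and leave the other things on the worktop where they are.

Things in the scene. Friction and masses are not known exactly. Their poses are not given: they have to be found in the camera images.
- valve: Pipe assembly, fixed: steel strut channel 41 mm wide, 21 mm high, and a 22 mm copper pipe (axis 62 mm up) along this body's y, from y = -150 to +210 mm. At x = y = 0 the brass balancing valve, upright, with its collar and handwheel. At y = +122 mm a steel ball valve with a small butterfly handle (top 98 mm up), not to be used. Origin on the worktop under the handwheel's axis, z up.
- wheel_top (a point): Centre of the handwheel's top face, 131 mm up, on its vertical axis; fixed, does not turn. The wheel: ribbed black plastic cylinder 40 mm across, 101 to 131 mm up, room for fingers all round. Clockwise from above shuts, anticlockwise opens. It clicks into a notch every 20 degrees; between notches the turning moment swings by about 0.2 N m either way. The stop is itself a notch.
- collar (a point): Centre of the top face, 100 mm up, of the flat round grey collar (58 mm across) just under the handwheel, where the cap's rim rests. At the start the valve stands 2.5 to 7 clicks open, which cannot be seen.
- lift (a joint): Lift of the plug inside the valve, in m, unseen: 0 at the stop, 0.04 mm more per click open; the reading is coarser than several clicks. At the stop a rubber seal begins to resist: about 0.3 N m when pressed 4 degrees, 0.5 at 7; beyond 9 degrees (0.65 N m, lift -0.018 mm) it is crushed. Let go, it springs back to the stop.
- cap: Loose white plastic protective cap, a round cup standing mouth down: 54 mm outside diameter, 48 mm inside, 37 mm high, 34 mm deep inside, about 30 g. Origin at the centre of its open rim (underside), z up towards its closed top. Fitted, it covers the handwheel with its rim on the collar.
- tee: Bystander: brass pipe tee, 62 x 57 mm, 33 mm high, lying loose. Origin at the centre of its underside.
- tape: Bystander: white reel of thread tape lying flat, 54 mm across, 15 mm high, hole in the middle. Origin at the centre of its underside.
- bowl: Bystander: white ceramic bowl 136 mm across, 55 mm high, holding small white radiator caps. Origin at the centre of its underside.
- spanner: Bystander: steel spanner, 200 mm long, lying beyond the pipe assembly. Origin under its middle.
- torch: Bystander: blue plastic torch, 148 mm long, 50 mm high, lying beyond the pipe assembly. Origin on the worktop under its tail end, x along it.
- gauge: Bystander: round steel pressure gauge 64 mm across, 30 mm high, lying on its back. Origin at the centre of its underside.
Not all that is in view belongs to the job. There is more than one size of the cap; the job needs the largest.

How it is judged:
By the outcome, as a careful person would: the job done as asked, in the order asked, and still so for the second after the job is handed in, with the robot touching nothing.
It also fails if it takes over 67 s, if anything falls off the work surface, if the arm or the gripper's body presses on something with over 40 N, if the wrist force passes 120 N, or if a joint passes its speed limit or range.

## Working session

There is one attempt and no reset: what is moved stays moved. The work goes in short steps, Python scripts to look and compute and a shell command to move; the robot and the scene stay as the last step left them, time stands still between calls to the robot, and variables do not carry over. Pictures are saved under pics/ and viewed, at most 10 in all, crops included, and the job is handed in when it is done.

```bash
mkdir -p pics; ls
cat > h.py <<'E'
import numpy as np, cv2
from rig import readout, viewer
def snap(n):
    info=viewer.camera_info(n); p,d=viewer.snapshot(n); return p,d,info
def ray(info,u,v):
    K=np.array(info["intrinsics"]);D=np.array(info["distortion"],float);T=np.array(info["world_from_camera"])
    x,y=cv2.undistortPoints(np.array([[[u,v]]],float),K,D)[0,0]
    return T[:3,3],T[:3,:3]@np.array([x,-y,-1.0])
def onplane(info,u,v,z):
    o,d=ray(info,u,v); return o+d*(z-o[2])/d[2]
def atdepth(info,u,v,dep):
    o,d=ray(info,u,v); return o+d*dep
E
python3 - <<'E'
from h import *
s=readout.state(); print({k:np.round(v,3).tolist() for k,v in s.items()})
for n in("top","side","wrist"):
    p,d,i=snap(n); cv2.imwrite(f"pics/{n}0.png",p); np.savez(f"{n}0.npz",p=p,d=d,**{k:np.array(v) for k,v in i.items()})
    print(n,np.round(i["world_from_camera"],3).tolist(),np.round(i["intrinsics"],1).tolist())
E
```

```text
pics
{'t': 0.0, 'qpos': [69.769, 3.026, 80.312, 0.0, 96.749, -4.025], 'qvel': [-0.103, 0.025, -0.014, -0.046, 0.036, 0.131], 'joint_efforts': [-0.002, -38.163, -36.02, -0.0, 0.006, 0.0], 'eef_pos': [0.146, 0.504, 0.213], 'tool_rot': [[-0.96, 0.279, -0.001], [0.279, 0.96, -0.001], [0.0, -0.002, -1.0]], 'ft_force': [-0.34, -0.087, 0.366], 'wrist_torque': [0.051, -0.011, 0.031], 'gripper_force': 0.0, 'gripper_width': 0.085}
top [[0.025, 0.996, -0.082, 0.506], [-1.0, 0.025, -0.004, -0.017], [-0.002, 0.082, 0.997, 1.247], [0.0, 0.0, 0.0, 1.0]] [[475.1, 0.0, 324.5], [0.0, 475.1, 241.6], [0.0, 0.0, 1.0]]
side [[0.881, 0.242, -0.406, 0.174], [-0.473, 0.49, -0.732, -0.771], [0.022, 0.837, 0.547, 0.648], [0.0, 0.0, 0.0, 1.0]] [[451.0, 0.0, 325.9], [0.0, 451.0, 242.4], [0.0, 0.0, 1.0]]
wrist [[0.279, -0.919, -0.279, 0.075], [0.96, 0.267, 0.081, 0.525], [-0.0, -0.291, 0.957, 0.374], [0.0, 0.0, 0.0, 1.0]] [[364.4, 0.0, 315.8], [0.0, 364.4, 250.0], [0.0, 0.0, 1.0]]
```

View pics/top0.png

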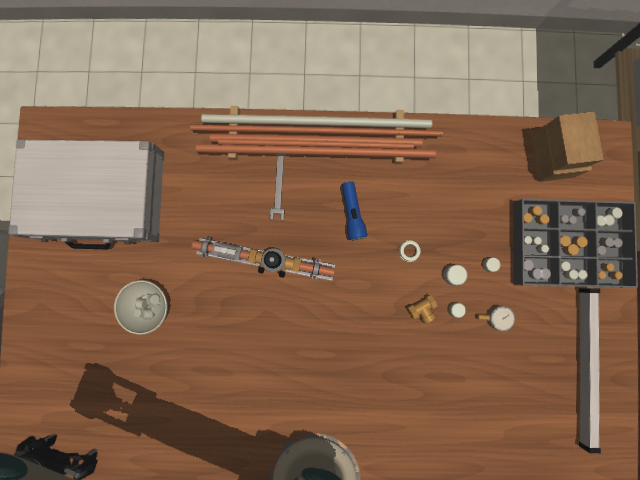

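View pics/side0.png

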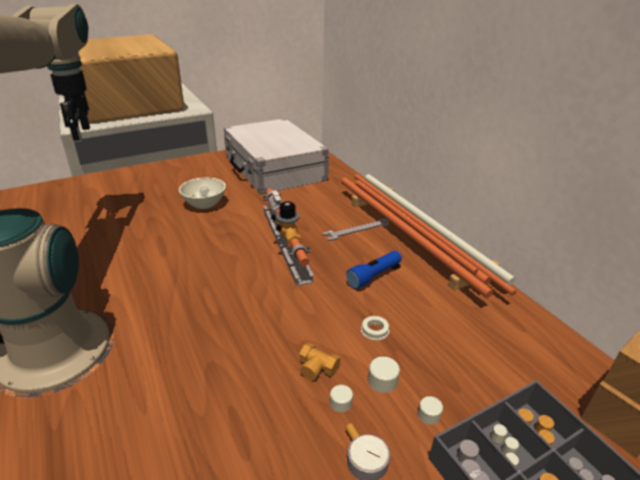

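The top view shows the handwheel at about (273,260), with the pipe running from (195,245) to (333,272) and the ball valve at about (215,250). Three white cups are candidates for the cap: (455,275), (492,265) and (457,310). The reel at (410,251) has a hole, so it's the tape. The cup at (455,275) looks largest, so I'll measure all three and check in a crop.

Run:
```python
from h import *
z=np.load("top0.npz"); p=z["p"];d=z["d"];info={k:z[k] for k in("intrinsics","distortion","world_from_camera")}
hsv=cv2.cvtColor(p,cv2.COLOR_BGR2HSV)
m=((hsv[...,1]<60)&(hsv[...,2]>150)).astype(np.uint8); 
cs,_=cv2.findContours(m,cv2.RETR_EXTERNAL,cv2.CHAIN_APPROX_NONE)
for c in cs:
    (u,v),r=cv2.minEnclosingCircle(c)
    if 390<u<520 and 230<v<340 and r>4:
        dep=float(np.median(d[int(v)-2:int(v)+3,int(u)-2:int(u)+3])); P=atdepth(info,u,v,dep)
        print("white",np.round((u,v,r),1),"P",P.round(4),"diam mm",round(2000*r*dep/475,1), "onplane.037",onplane(info,u,v,.037).round(4))
# wheel: depth in height band
vv,uu=np.mgrid[225:295,185:345]; pts=np.array([atdepth(info,a,b,d[b,a]) for a,b in zip(uu.ravel(),vv.ravel())])
H=pts[:,2]; sel=(H>.122)&(H<.14); print("wheel n",sel.sum(),pts[sel].mean(0).round(4),np.ptp(pts[sel],0).round(3))
mm=(sel.reshape(uu.shape)).astype(np.uint8); c=max(cv2.findContours(mm,0,1)[0],key=cv2.contourArea);(u,v),r=cv2.minEnclosingCircle(c);u+=185;v+=225
print("wheel px",u,v,r,onplane(info,u,v,.131).round(4))
s2=(H>.05)&(H<.075); q=pts[s2][:,:2]; vx=cv2.fitLine(q.astype(np.float32),cv2.DIST_HUBER,0,.01,.01).ravel(); print("pipe dir",vx, np.degrees(np.arctan2(vx[1],vx[0])),q.min(0),q.max(0))
cv2.imwrite("pics/crop1.png",np.hstack([cv2.resize(p[230:340,390:530],(400,314),interpolation=2),cv2.resize(p[225:295,190:350],(400,314)[:1]+(314,),interpolation=2)]))
```

```text
white [502.5 318.5  11.5] P [ 0.4202 -0.4722  0.0307] diam mm 58.3 onplane.037 [ 0.4207 -0.4699  0.037 ]
white [458.2 310.    7.1] P [ 0.4392 -0.359   0.0261] diam mm 36.0 onplane.037 [ 0.4398 -0.3559  0.037 ]
white [457.  274.6   9.8] P [ 0.5295 -0.3522  0.0376] diam mm 49.9 onplane.037 [ 0.5295 -0.3524  0.037 ]
white [492.9 264.3   7. ] P [ 0.5584 -0.4493  0.0257] diam mm 35.8 onplane.037 [ 0.5579 -0.4453  0.037 ]
white [409.5 250.9  10.5] P [ 5.898e-01 -2.367e-01 -2.000e-04] diam mm 55.1 onplane.037 [ 0.5873 -0.2301  0.037 ]
wheel n 212 [0.5534 0.1105 0.1297] [0.038 0.038 0.015]
wheel px 271.7727279663086 259.2272720336914 8.416190147399902 [0.5533 0.1102 0.131 ]
pipe dir [0.16761507 0.98585254 0.5583841  0.13939437] 80.350815 [ 0.51206576 -0.03775417] [0.6080907  0.31890201]
```

View pics/crop1.png

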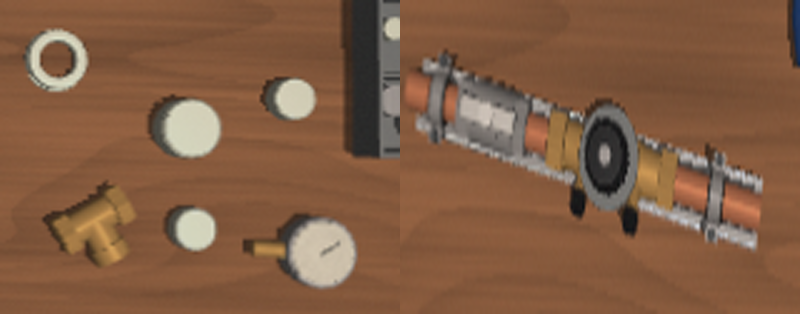

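The crop shows three closed cups. The one at (457,275) is about 50 mm across with its top at 37.6 mm, against about 36 mm across and 26 mm high for the ones at (458,310) and (493,264). So (457,275) is the largest and matches the cap, at world (0.530,-0.352). The handwheel top is at (0.553,0.110,0.130), which matches the given 131 mm. I'll move above the wheel.

```bash
python3 -m jog '[-1,-0.835,-0.441,0,-0.142, -1,-0.835,-0.441,0,-0.142, -1,-0.835,-0.441,0,-0.142, -1,-0.835,-0.441,0,-0.142, -1,-0.835,-0.441,0,-0.142, -1,-0.835,-0.441,0,-0.142, -1,-0.835,-0.441,0,-0.142, -1,-0.835,-0.441,0,-0.142, -1,-0.835,-0.441,0,-0.142, -1,-0.835,-0.441,0,-0.142]' 30
python3 -m jog '[-1,0,0,0,0,-1,0,0,0,0,-1,0,0,0,0]'
python3 - <<'E'
from h import *
s=readout.state(); print({k:np.round(s[k],4).tolist() for k in("t","qpos","eef_pos","tool_rot","ft_force","wrist_torque")})
p,d,i=snap("wrist"); cv2.imwrite("pics/wrist1.png",p); np.savez("wrist1.npz",p=p,d=d,**{k:np.array(v) for k,v in i.items()})
vv,uu=np.mgrid[0:480:2,0:640:2]; D=d[::2,::2]
pts=np.array([atdepth(i,a,b,c) for a,b,c in zip(uu.ravel(),vv.ravel(),D.ravel())])
ok=(D.ravel()>0)&(np.hypot(pts[:,0]-.553,pts[:,1]-.11)<.04)
for lo,hi in((.125,.137),(.096,.104)):
    q=pts[ok&(pts[:,2]>lo)&(pts[:,2]<hi)]
    if len(q)>10:
        c,r=cv2.minEnclosingCircle(q[:,:2].astype(np.float32)); print(lo,len(q),np.median(q[:,2]),q.mean(0).round(4),np.round(c,4),r)
E
```

```text
t: 1.4
eef_pos: [0.5552, 0.1073, 0.213]
tool_rot: [[-1.0, -0.01, -0.002], [-0.01, 1.0, -0.001], [0.002, -0.001, -1.0]]
ft_force: [-0.4, -0.4, -1.1]
gripper_width: 0.0854
gripper_force: 0.0
t: 1.78
eef_pos: [0.5532, 0.1114, 0.2147]
tool_rot: [[-1.0, -0.016, 0.001], [-0.016, 1.0, 0.0], [-0.001, 0.0, -1.0]]
ft_force: [0.3, -1.0, -0.6]
gripper_width: 0.0855
gripper_force: 0.0
{'t': 1.775, 'qpos': [7.6337, 9.3274, 73.402, 0.0119, 97.2383, -83.3077], 'eef_pos': [0.5532, 0.1114, 0.2147], 'tool_rot': [[-0.9999, -0.0165, 0.0005], [-0.0165, 0.9999, 0.0003], [-0.0005, 0.0003, -1.0]], 'ft_force': [0.272, -1.0209, -0.623], 'wrist_torque': [0.0435, -0.0337, -0.0279]}
0.125 569 0.1313771390402827 [0.5538 0.113  0.1308] [0.5554 0.1131] 0.020224183797836304
0.096 381 0.10050844674851717 [0.5446 0.1128 0.1005] [0.5553 0.1133] 0.028845081105828285
```

View pics/wrist1.png

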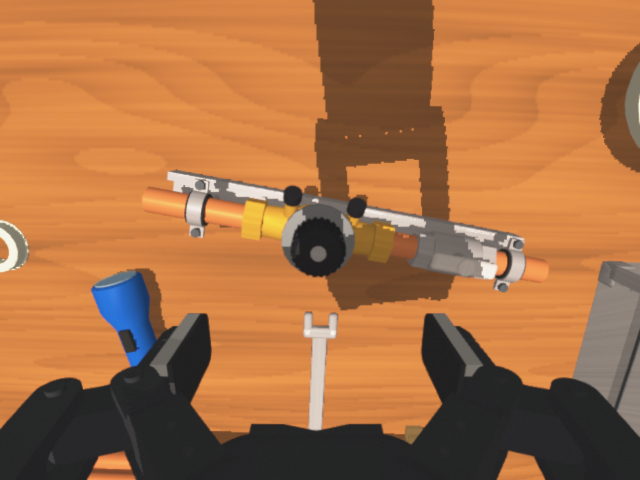

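The wrist view shows the black wheel at about (318,245), with the collar around it. The fitted circles have radii of 20.2 and 28.8 mm (given: 20 and 29), both centred on (0.5554,0.1132). I'll descend and grip.

```bash
cat > st.py <<'E'
from h import *
s=readout.state(); R=np.array(s["tool_rot"]); 
print("  t",round(s["t"],2),"yaw",round(float(np.degrees(np.arctan2(R[1,0],R[0,0]))%360),2),"j6",round(s["qpos"][5],1),"Tz",round(s["wrist_torque"][2],3),"F",np.round(s["ft_force"],1),"pos",np.round(s["eef_pos"],4),"w",round(s["gripper_width"],4),"tau6",round(s["joint_efforts"][5],3))
E
python3 -m jog '[-1,-0.0037,0.0028,0.08,0, -1,-0.0037,0.0028,0.16,0, -1,-0.0037,0.0028,0.16,0, -1,-0.0037,0.0028,0.16,0,-1,-0.0037,0.0028,0.16,0]' 40 | grep -E "eef|force"; python3 st.py
python3 -m jog '[1,0,0,0,0,1,0,0,0,0,1,0,0,0,0,1,0,0,0,0,1,0,0,0,0,1,0,0,0,0]' 40|grep grip; python3 st.py; python3 -m jog '[1,0,0,0,0,1,0,0,0,0]'|grep grip; python3 st.py
```

```text
eef_pos: [0.5573, 0.1123, 0.1213]
ft_force: [0.6, 0.8, 0.1]
gripper_force: 0.0
  t 2.45 yaw 180.85 j6 -83.2 Tz -0.035 F [0.6 0.8 0.1] pos [0.5573 0.1123 0.1213] w 0.0856 tau6 0.001
gripper_width: 0.0002
gripper_force: 0.0
  t 3.2 yaw 180.84 j6 -83.2 Tz -0.002 F [-0.3 -0.4 -0.2] pos [0.5559 0.112  0.1183] w 0.0002 tau6 0.0
gripper_width: 0.0002
gripper_force: 0.0
  t 3.45 yaw 180.84 j6 -83.2 Tz 0.015 F [ 0.2 -0.  -0.1] pos [0.5559 0.112  0.1183] w 0.0002 tau6 -0.0
```

Run:
```python
from h import *
p,d,i=snap("wrist"); q,_,_=snap("side")
cv2.imwrite("pics/c2.png",np.hstack([cv2.resize(p,(480,360)),cv2.resize(q[160:310,220:353],(319,360),interpolation=2)]))
```

```text
(no output)
```

View pics/c2.png

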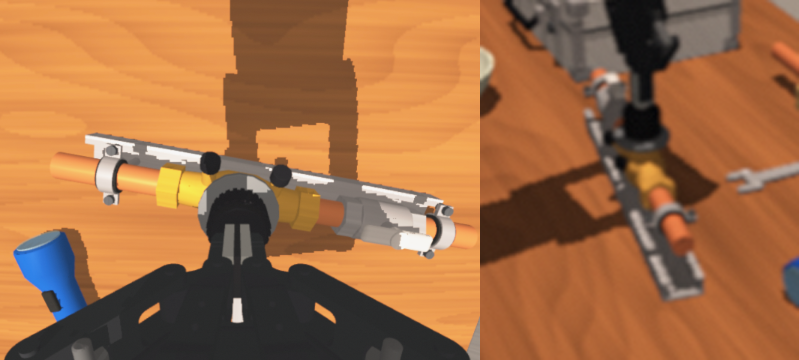

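```bash
python3 st.py
python3 - <<'E'
from h import *
p,d,i=snap("wrist"); cv2.imwrite("pics/c3.png",cv2.resize(p[200:400,210:430],(660,600),interpolation=2))
for u,v in((316,270),(305,300),(328,300),(305,340),(328,340),(316,310),(305,310),(316,260),(300,265),(335,265)):
    print((u,v),atdepth(i,u,v,float(d[v,u])).round(4))
p,d,i=snap("side")
vv,uu=np.mgrid[140:260,240:350]
pts=np.array([atdepth(i,a,b,d[b,a]) for a,b in zip(uu.ravel(),vv.ravel())])
ok=(np.hypot(pts[:,0]-.555,pts[:,1]-.113)<.05)
for z in np.arange(.09,.2,.01):
    q=pts[ok&(abs(pts[:,2]-z)<.005)]
    if len(q): print(round(z,2),len(q),q.min(0).round(3),q.max(0).round(3))
E
```

```text
t 3.55 yaw 180.84 j6 -83.2 Tz -0.008 F [-0.3  0.3  0.6] pos [0.556  0.112  0.1183] w -0.0 tau6 -0.0
(316, 270) [0.537  0.1122 0.1269]
(305, 300) [0.5441 0.1078 0.1429]
(328, 300) [0.5445 0.1172 0.1417]
(305, 340) [0.5447 0.1086 0.1727]
(328, 340) [0.5447 0.1162 0.1726]
(316, 310) [0.5445 0.1123 0.1511]
(305, 310) [0.5444 0.1081 0.1514]
(316, 260) [0.5364 0.1122 0.1147]
(300, 265) [0.5375 0.1048 0.1189]
(335, 265) [0.5375 0.1211 0.1182]
0.09 44 [0.513 0.082 0.085] [0.567 0.148 0.095]
0.1 151 [0.524 0.082 0.095] [0.581 0.138 0.105]
0.11 60 [0.533 0.091 0.105] [0.567 0.116 0.115]
0.12 60 [0.534 0.092 0.115] [0.568 0.118 0.125]
0.13 87 [0.532 0.094 0.125] [0.57  0.131 0.134]
0.14 28 [0.542 0.098 0.135] [0.563 0.117 0.145]
0.15 31 [0.542 0.097 0.146] [0.559 0.113 0.154]
0.16 38 [0.544 0.096 0.155] [0.56  0.118 0.165]
0.17 24 [0.544 0.096 0.166] [0.56  0.117 0.174]
0.18 47 [0.542 0.08  0.175] [0.566 0.141 0.185]
0.19 63 [0.542 0.072 0.185] [0.566 0.149 0.194]
0.2 80 [0.539 0.064 0.195] [0.566 0.157 0.205]
```

View pics/c3.png

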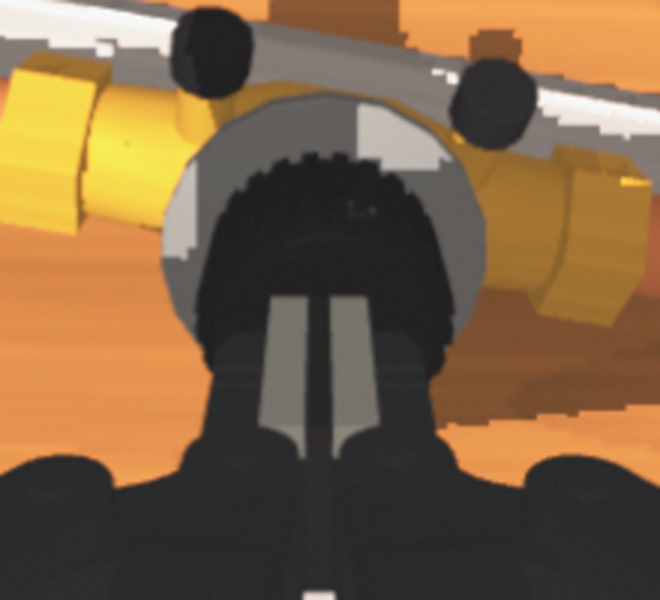

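The enlarged view shows the shut fingers (light strips at about (290,360) and (350,360)) ending in the black wheel's top, and the collar all round it. I can't tell from this whether the tips are above the wheel or inside it. The earlier open-finger image will show where the tips really are.

Run:
```python
from h import *
z=np.load("wrist1.npz"); d=z["d"]; info={k:z[k] for k in("intrinsics","distortion","world_from_camera")}
print("open, TCP 0.5532 0.1114 0.2147")
for u,v in((205,317),(195,317),(185,325),(205,345),(205,370),(428,317),(440,317),(428,345),(428,370)): print((u,v),atdepth(info,u,v,float(d[v,u])).round(4))
p,d,i=snap("wrist")
print("shut, col scan u=305 / 316 / 290")
for u in(305,316,288): print(u,[tuple(atdepth(i,u,v,float(d[v,u])).round(3)) for v in range(250,345,8)])
```

```text
open, TCP 0.5532 0.1114 0.2147
(205, 317) [0.5448 0.069  0.2487]
(195, 317) [0.5426 0.0667 0.2531]
(185, 325) [0.5438 0.0642 0.2571]
(205, 345) [0.5549 0.0693 0.2523]
(205, 370) [0.5643 0.0693 0.255 ]
(428, 317) [0.5428 0.1544 0.25  ]
(440, 317) [0.5412 0.1579 0.2529]
(428, 345) [0.5532 0.1547 0.2529]
(428, 370) [0.5615 0.1545 0.257 ]
shut, col scan u=305 / 316 / 290
305 [(np.float64(0.536), np.float64(0.107), np.float64(0.101)), (np.float64(0.537), np.float64(0.107), np.float64(0.111)), (np.float64(0.538), np.float64(0.107), np.float64(0.12)), (np.float64(0.538), np.float64(0.107), np.float64(0.128)), (np.float64(0.541), np.float64(0.108), np.float64(0.132)), (np.float64(0.545), np.float64(0.108), np.float64(0.132)), (np.float64(0.548), np.float64(0.108), np.float64(0.132)), (np.float64(0.545), np.float64(0.108), np.float64(0.146)), (np.float64(0.545), np.float64(0.108), np.float64(0.154)), (np.float64(0.545), np.float64(0.108), np.float64(0.161)), (np.float64(0.545), np.float64(0.108), np.float64(0.166)), (np.float64(0.545), np.float64(0.109), np.float64(0.171))]
316 [(np.float64(0
[... 692 characters left out ...]

288 [(np.float64(0.536), np.float64(0.098), np.float64(0.1)), (np.float64(0.54), np.float64(0.098), np.float64(0.1)), (np.float64(0.542), np.float64(0.098), np.float64(0.107)), (np.float64(0.543), np.float64(0.099), np.float64(0.117)), (np.float64(0.543), np.float64(0.1), np.float64(0.127)), (np.float64(0.546), np.float64(0.1), np.float64(0.129)), (np.float64(0.549), np.float64(0.1), np.float64(0.131)), (np.float64(0.552), np.float64(0.1), np.float64(0.132)), (np.float64(0.549), np.float64(0.101), np.float64(0.146)), (np.float64(0.549), np.float64(0.102), np.float64(0.153)), (np.float64(0.549), np.float64(0.102), np.float64(0.159)), (np.float64(0.549), np.float64(0.102), np.float64(0.164))]
```

The depth scan shows the wheel top (z 0.132) still clear in front of the fingers, and the shut tips ending at z ≈ 0.141 with TCP reading 0.118. So the real tips are about 23 mm above the reported TCP when shut, and about 35 mm above when open, not 14 mm below it. They closed over the wheel without touching it. I'll correct for this offset of about 37 mm: open, descend until TCP reads about 0.081, and watch the force.

```bash
python3 -m jog '[-1,0,0.002,0,0,-1,0,0.002,0,0,-1,0,0.002,0,0,-1,0,0.002,0,0,-1,0,0.002,0,0]' 40|grep grip; python3 st.py
python3 -m jog '[-1,0,0,0.02,0,-1,0,0,0.04,0,-1,0,0,0.062,0,-1,0,0,0.062,0,-1,0,0,0.062,0]' |grep grip; python3 st.py
python3 -m jog '[1,0,0,0,0,1,0,0,0,0,1,0,0,0,0,1,0,0,0,0,1,0,0,0,0,1,0,0,0,0]' 40|grep grip; python3 st.py
```

```text
gripper_width: 0.0852
gripper_force: 0.0
  t 4.33 yaw 180.84 j6 -83.1 Tz -0.013 F [ 0.9 -0.  -0.2] pos [0.5559 0.1132 0.1183] w 0.0852 tau6 -0.0
gripper_width: 0.0857
gripper_force: 0.0
  t 4.95 yaw 180.84 j6 -83.1 Tz 0.018 F [ 0.1 -0.   0.8] pos [0.5561 0.1132 0.0813] w 0.0857 tau6 -0.0
gripper_width: 0.0389
gripper_force: 45.3
  t 5.7 yaw 180.82 j6 -83.1 Tz -0.034 F [-3.6 -2.5  5.4] pos [0.5561 0.1129 0.0817] w 0.0389 tau6 -0.006
```

```bash
for k in 1 2 3 4 5 6 7 8; do python3 -m jog '[1,0,0,0,0.0417,1,0,0,0,0.0417,1,0,0,0,0.0417]' >/dev/null; python3 st.py; done
```

```text
t 6.08 yaw 175.81 j6 -78.0 Tz -0.068 F [-1.7 -2.5  6.2] pos [0.5561 0.1129 0.0817] w 0.0388 tau6 -0.023
  t 6.45 yaw 170.8 j6 -73.0 Tz -0.163 F [-3.4 -2.7  6.3] pos [0.5561 0.1128 0.0817] w 0.039 tau6 -0.118
  t 6.83 yaw 165.78 j6 -68.0 Tz -0.101 F [-2.5 -2.9  5.4] pos [0.5561 0.1127 0.0817] w 0.0389 tau6 -0.162
  t 7.2 yaw 160.79 j6 -63.0 Tz -0.095 F [-2.6 -3.7  5.9] pos [0.5561 0.1127 0.0817] w 0.0393 tau6 -0.104
  t 7.58 yaw 155.78 j6 -58.0 Tz -0.039 F [-2.8 -4.1  6.7] pos [0.5561 0.1126 0.0817] w 0.0388 tau6 -0.043
  t 7.95 yaw 150.77 j6 -53.0 Tz -0.123 F [-2.9 -4.1  6.6] pos [0.5561 0.1125 0.0818] w 0.039 tau6 -0.106
  t 8.32 yaw 145.76 j6 -48.0 Tz -0.193 F [-3.2 -4.8  7. ] pos [0.556  0.1125 0.0818] w 0.0393 tau6 -0.192
  t 8.7 yaw 140.76 j6 -43.0 Tz -0.203 F [-4.1 -4.7  6.5] pos [0.556  0.1124 0.0817] w 0.0387 tau6 -0.142
```

```bash
for k in 1 2 3 4 5 6 7 8 9; do python3 -m jog '[1,0,0,0,0.0208,1,0,0,0,0.0208,1,0,0,0,0.0208]' >/dev/null; python3 st.py|cut -c1-60,100-; done
```

```text
t 9.07 yaw 138.29 j6 -40.5 Tz 0.039 F [-3.8 -4.8  7.1] pos.063
  t 9.45 yaw 135.79 j6 -38.0 Tz 0.003 F [-3.9 -4.8  6.5] pos.029
  t 9.82 yaw 133.29 j6 -35.5 Tz -0.045 F [-3.9 -5.6  6.5] po0.012
  t 10.2 yaw 130.79 j6 -33.0 Tz -0.03 F [-4.3 -5.2  6.5] pos0.048
  t 10.57 yaw 128.28 j6 -30.5 Tz -0.068 F [-4.8 -4.8  6.7] p -0.076
  t 10.95 yaw 125.79 j6 -28.0 Tz -0.07 F [-4.8 -5.6  7.3] po-0.081
  t 11.32 yaw 123.29 j6 -25.5 Tz -0.067 F [-5.2 -5.7  7.5] p -0.113
  t 11.7 yaw 120.8 j6 -23.1 Tz -0.047 F [-4.1 -5.7  6.5] pos0.043
  t 12.07 yaw 118.32 j6 -20.6 Tz 0.099 F [-5.  -5.7  7.4] po0.077
```

```bash
sed -i 's/^print.*/print("t",round(s["t"],2),"yaw",round(float(np.degrees(np.arctan2(R[1,0],R[0,0]))%360),1),"j6",round(s["qpos"][5],1),"Tz %.3f tau6 %.3f"%(s["wrist_torque"][2],s["joint_efforts"][5]),"F",np.round(s["ft_force"],0),"w",round(s["gripper_width"],4),"gf",round(s["gripper_force"],0))/' st.py
python3 -m jog '[1,0,0,0,0,1,0,0,0,0]' 80 >/dev/null; python3 st.py
for k in 1 2 3 4; do python3 -m jog '[1,0,0,0,0.0208,1,0,0,0,0.0208]' >/dev/null; python3 st.py; done
```

```text
t 12.32 yaw 118.3 j6 -20.6 Tz 0.118 tau6 0.119 F [-6. -6.  8.] w 0.0384 gf 82.0
t 12.57 yaw 115.8 j6 -18.1 Tz 0.057 tau6 0.216 F [-6. -7.  8.] w 0.0381 gf 83.0
t 12.82 yaw 113.3 j6 -15.5 Tz 0.049 tau6 0.168 F [-6. -5.  9.] w 0.0384 gf 83.0
t 13.07 yaw 110.8 j6 -13.1 Tz -0.006 tau6 0.146 F [-6. -6.  9.] w 0.0381 gf 83.0
t 13.32 yaw 108.3 j6 -10.6 Tz -0.081 tau6 0.097 F [-7. -6.  8.] w 0.0384 gf 83.0
```

```bash
for k in 1 2; do python3 -m jog '[1,0,0,0,0.0208,1,0,0,0,0.0208,1,0,0,0,0.0208]' >/dev/null; python3 st.py; done
```

```text
t 13.7 yaw 105.8 j6 -8.1 Tz -0.074 tau6 -0.086 F [-6. -6.  8.] w 0.0382 gf 83.0
t 14.07 yaw 103.3 j6 -5.6 Tz -0.144 tau6 -0.119 F [-7. -6.  9.] w 0.0384 gf 83.0
```

```bash
for k in 1 2; do python3 -m jog '[1,0,0,0,0.0167,1,0,0,0,0.0167,1,0,0,0,0.0167]' >/dev/null; python3 st.py; done
```

```text
t 14.45 yaw 101.3 j6 -3.6 Tz -0.066 tau6 -0.079 F [-7. -6.  9.] w 0.0382 gf 83.0
t 14.82 yaw 99.3 j6 -1.6 Tz 0.088 tau6 0.060 F [-8. -5.  9.] w 0.0383 gf 83.0
```

```bash
python3 -m jog '[1,0,0,0,0.04,1,0,0,0,0.075,1,0,0,0,0.075,1,0,0,0,0.075]' >/dev/null; python3 st.py
for k in 1 2; do python3 -m jog '[1,0,0,0,0.0167,1,0,0,0,0.0167,1,0,0,0,0.0167]' >/dev/null; python3 st.py; done
```

```text
t 15.32 yaw 90.3 j6 7.4 Tz -0.189 tau6 -0.124 F [-8. -6. 10.] w 0.0384 gf 84.0
t 15.7 yaw 88.3 j6 9.4 Tz -0.015 tau6 -0.029 F [-8. -6.  9.] w 0.0386 gf 84.0
t 16.07 yaw 86.3 j6 11.4 Tz -0.100 tau6 -0.072 F [-9. -7. 10.] w 0.0383 gf 84.0
```

```bash
for k in 1 2 3; do python3 -m jog '[1,0,0,0,0.0125,1,0,0,0,0.0125,1,0,0,0,0.0125]' >/dev/null; python3 st.py; done
```

```text
t 16.45 yaw 84.8 j6 12.9 Tz -0.013 tau6 -0.041 F [-8. -6. 10.] w 0.0386 gf 84.0
t 16.82 yaw 83.3 j6 14.4 Tz -0.084 tau6 -0.076 F [-8. -6. 10.] w 0.0385 gf 84.0
t 17.2 yaw 81.8 j6 15.9 Tz -0.012 tau6 -0.039 F [-8. -7. 10.] w 0.0383 gf 84.0
```

```bash
for k in 1 2 3; do python3 -m jog '[1,0,0,0,0.0167,1,0,0,0,0.0167,1,0,0,0,0.0167]' >/dev/null; python3 st.py; done
```

```text
t 17.57 yaw 79.8 j6 17.9 Tz 0.033 tau6 0.048 F [-9. -5. 11.] w 0.0384 gf 84.0
t 17.95 yaw 77.8 j6 19.9 Tz 0.212 tau6 0.225 F [-9. -6. 10.] w 0.0384 gf 84.0
t 18.32 yaw 75.8 j6 21.9 Tz 0.404 tau6 0.366 F [-8. -6. 10.] w 0.0386 gf 84.0
```

Turning clockwise, the torque crosses from negative to positive at yaw 140.8, 120.8 and 100.8, the notch spacing from a start at 180.8. Past 80.8 it climbs straight to about 0.39 N·m at 5°, well above the 0.2 N·m of a notch, so this is the seal. The stop is at yaw ≈ 80.7, five clicks from the start. I'll re-read once, then open to yaw ≈ 160.7.

```bash
python3 -m jog '[1,0,0,0,0]'>/dev/null; python3 st.py
python3 -m jog '[1,0,0,0,-0.02,1,0,0,0,-0.041,1,0,0,0,-0.041,1,0,0,0,-0.041]'>/dev/null; python3 st.py
python3 -m jog '[1,0,0,0,-0.05,1,0,0,0,-0.1,1,0,0,0,-0.15,1,0,0,0,-0.2,1,0,0,0,-0.25,1,0,0,0,-0.3,1,0,0,0,-0.3333,1,0,0,0,-0.3333,1,0,0,0,-0.3333]'>/dev/null; python3 st.py
python3 -m jog '[1,0,0,0,-0.05,1,0,0,0,-0.1,1,0,0,0,-0.15,1,0,0,0,-0.2,1,0,0,0,-0.25,1,0,0,0,-0.3,1,0,0,0,-0.3333,1,0,0,0,-0.3333,1,0,0,0,-0.3333]'>/dev/null; python3 st.py
```

```text
t 18.45 yaw 75.8 j6 21.9 Tz 0.348 tau6 0.364 F [-9. -6.  9.] w 0.0383 gf 84.0
t 18.95 yaw 80.7 j6 17.0 Tz 0.105 tau6 0.087 F [-8. -6. 10.] w 0.0383 gf 84.0
t 20.07 yaw 120.7 j6 -23.0 Tz 0.173 tau6 0.163 F [-6. -5.  8.] w 0.0382 gf 83.0
t 21.2 yaw 160.7 j6 -63.0 Tz 0.126 tau6 0.140 F [-3. -4.  6.] w 0.0382 gf 83.0
```

```bash
for k in 1 2; do python3 -m jog '[1,0,0,0,-0.0167,1,0,0,0,-0.0167,1,0,0,0,-0.0167]'>/dev/null; python3 st.py; done
```

```text
t 21.57 yaw 162.7 j6 -65.0 Tz 0.027 tau6 -0.018 F [-4. -4.  7.] w 0.0384 gf 83.0
t 21.95 yaw 164.7 j6 -67.0 Tz 0.029 tau6 -0.029 F [-3. -3.  7.] w 0.0384 gf 83.0
```

The resistance falls to zero at yaw ≈ 163, so the wheel is in a notch about 82° (four clicks) from the stop. I'll return to 162.7, release, rise and go over to the cap.

```bash
python3 -m jog '[1,0,0,0,0.0167,1,0,0,0,0.0167,1,0,0,0,0.0167]' 20 >/dev/null; python3 st.py
python3 -m jog '[0.05,0,0,0,0,-0.2,0,0,0,0,-0.5,0,0,0,0,-1,0,0,0,0,-1,0,0,0,0,-1,0,0,0,0]' >/dev/null; python3 st.py
python3 -m jog '[-1,0,0,-0.1,0,-1,0,0,-0.2,0,-1,0,0,-0.2,0]'>/dev/null; python3 st.py
python3 -m jog '[-1,-0.188,-0.753,0,0,-1,-0.188,-0.753,0,0,-1,-0.188,-0.753,0,0,-1,-0.188,-0.753,0,0,-1,-0.188,-0.753,0,0,-1,-0.188,-0.753,0,0,-1,-0.188,-0.753,0,0,-1,-0.188,-0.753,0,0,-1,-0.188,-0.753,0,0,-1,-0.188,-0.753,0,0]' >/dev/null
python3 -m jog '[-1,0,0,0,0,-1,0,0,0,0]'
python3 - <<'E'
from h import *
p,d,i=snap("wrist"); cv2.imwrite("pics/w4.png",p)
vv,uu=np.mgrid[0:480:2,0:640:2]; D=d[::2,::2]
pts=np.array([atdepth(i,a,b,c) for a,b,c in zip(uu.ravel(),vv.ravel(),D.ravel())])
q=pts[(D.ravel()>0)&(np.hypot(pts[:,0]-.53,pts[:,1]+.352)<.04)&(pts[:,2]>.034)&(pts[:,2]<.042)]
c,r=cv2.minEnclosingCircle(q[:,:2].astype(np.float32)); print(len(q),np.median(q[:,2]),q.mean(0).round(4),np.round(c,4),r)
E
```

```text
t 22.32 yaw 162.7 j6 -65.0 Tz -0.179 tau6 -0.161 F [-4. -4.  6.] w 0.0384 gf 83.0
t 23.07 yaw 162.8 j6 -65.0 Tz 0.001 tau6 -0.000 F [-0.  0. -1.] w 0.0854 gf 0.0
t 23.45 yaw 162.8 j6 -65.0 Tz -0.020 tau6 0.000 F [ 0. -0.  0.] w 0.0852 gf 0.0
t: 24.95
eef_pos: [0.5301, -0.3508, 0.2013]
tool_rot: [[-0.955, 0.295, 0.0], [0.295, 0.955, -0.0], [-0.0, 0.0, -1.0]]
ft_force: [-0.1, -0.7, -0.3]
gripper_width: 0.0852
gripper_force: 0.0
632 0.03738819815589081 [ 0.5317 -0.3497  0.0373] [ 0.5328 -0.35  ] 0.026732472702860832
```

View pics/w4.png

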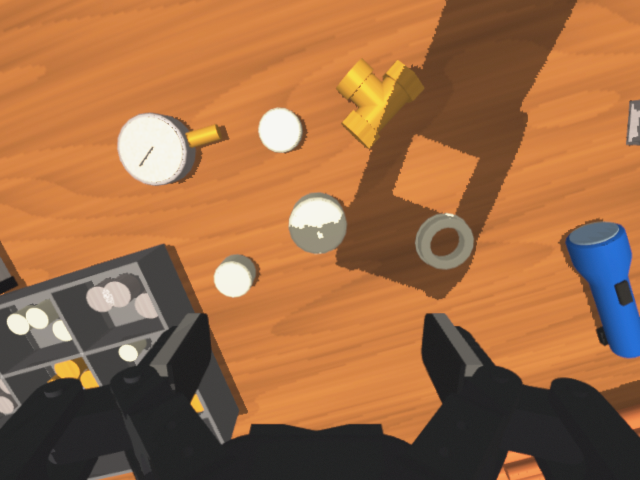

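The wrist view shows the large cup at (318,223). The smaller cups are at (280,130) and (235,277), and the tape reel at (445,241) has its hole. The fitted radius of 26.7 mm and height of 37.4 mm match the cap, centred on (0.5328,-0.3500). The wheel grip read zero torque after release. Next I'll grasp the cap.

```bash
python3 -m jog '[-1,-0.004,0.0027,0.1,0,-1,-0.004,0.0027,0.2,0,-1,-0.004,0.0027,0.3,0,-1,-0.004,0.0027,0.34,0,-1,-0.004,0.0027,0.358,0,-1,-0.004,0.0027,0.358,0,-1,-0.004,0.0027,0.358,0]' 20|grep eef; python3 st.py
python3 -m jog '[0.2,0,0,0,0,1,0,0,0,0,1,0,0,0,0,1,0,0,0,0,1,0,0,0,0,1,0,0,0,0]' 20|grep eef; python3 st.py
```

```text
eef_pos: [0.5335, -0.3516, -0.0117]
t 25.88 yaw 162.8 j6 -109.5 Tz -0.004 tau6 0.000 F [ 1. -0.  0.] w 0.085 gf 0.0
eef_pos: [0.533, -0.3513, -0.0126]
t 26.62 yaw 162.8 j6 -109.5 Tz -0.038 tau6 -0.003 F [-1.  1.  6.] w 0.0541 gf 21.0
```

```bash
python3 -m jog '[1,0,0,-0.05,0,1,0,0,-0.15,0,1,0,0,-0.25,0,1,0,0,-0.3,0,1,0,0,-0.3,0]' 20|grep eef; python3 st.py
python3 -m jog '[1,0.02,0.08,0,0,1,0.045,0.17,0,0,1,0.07,0.27,0,0,1,0.095,0.37,0,0,1,0.12,0.47,0,0,1,0.145,0.57,0,0,1,0.17,0.66,0,0,1,0.185,0.72,0,0,1,0.192,0.75,0,0,1,0.192,0.75,0,0]'|grep eef
python3 -m jog '[1,0,0,0,0,1,0,0,0,0]'|grep eef;python3 st.py
python3 - <<'E'
from h import *
w,_,_=snap("wrist"); s,_,_=snap("side")
cv2.imwrite("pics/c5.png",np.hstack([cv2.resize(w[160:420,180:460],(420,390)),cv2.resize(s[120:280,220:376],(380,390),interpolation=2)]))
E
```

```text
eef_pos: [0.5335, -0.3517, 0.1695]
t 27.25 yaw 162.8 j6 -109.5 Tz -0.018 tau6 0.000 F [ 1.  0. -1.] w 0.0544 gf 21.0
eef_pos: [0.5555, 0.1132, 0.165]
eef_pos: [0.556, 0.1117, 0.1662]
t 28.75 yaw 162.6 j6 -65.0 Tz 0.011 tau6 -0.007 F [-1.  0.  0.] w 0.0543 gf 21.0
```

View pics/c5.png

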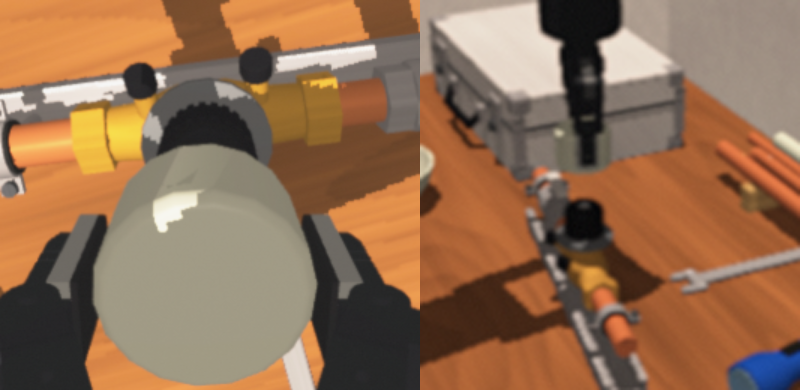

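The held cap is level between the pads, and the wheel shows beneath it at about (205,130) with the collar around it. I'll lower the cap.

```bash
python3 -m jog '[1,0,0.002,0.02,0,1,0,0.002,0.05,0,1,0,0.002,0.08,0,1,0,0.002,0.105,0,1,0,0.002,0.12,0,1,0,0.002,0.125,0,1,0,0.002,0.125,0,1,0,0.002,0.125,0]'|grep eef;python3 st.py
for k in 1 2 3; do python3 -m jog '[1,0,0,0.0025,0,1,0,0,0.0025,0]'|grep eef;python3 st.py; done
```

```text
eef_pos: [0.5566, 0.1142, 0.092]
t 29.85 yaw 162.8 j6 -64.9 Tz 0.014 tau6 -0.000 F [-1.  1. -1.] w 0.0541 gf 21.0
eef_pos: [0.5562, 0.1142, 0.0898]
t 30.1 yaw 162.8 j6 -64.9 Tz 0.006 tau6 -0.000 F [-0. -0. -1.] w 0.0537 gf 21.0
eef_pos: [0.5561, 0.1142, 0.0881]
t 30.35 yaw 162.8 j6 -64.9 Tz 0.035 tau6 -0.000 F [0. 0. 0.] w 0.054 gf 21.0
eef_pos: [0.5563, 0.1142, 0.0874]
t 30.6 yaw 162.8 j6 -64.9 Tz 0.035 tau6 -0.010 F [-3. -1.  5.] w 0.0542 gf 22.0
```

The rim met the collar at the predicted height with 5 N. Releasing and rising.

```bash
python3 -m jog '[0.05,0,0,0,0,-0.2,0,0,0,0,-0.5,0,0,0,0,-1,0,0,0,0,-1,0,0,0,0,-1,0,0,0,0]' >/dev/null; python3 st.py
python3 -m jog '[-1,0,0,-0.05,0,-1,0,0,-0.13,0,-1,0,0,-0.22,0,-1,0,0,-0.22,0,-1,0,0,-0.22,0]'|grep eef; python3 st.py
python3 - <<'E'
from h import *
w,d,i=snap("wrist"); s,_,_=snap("side")
cv2.imwrite("pics/c6.png",np.hstack([cv2.resize(w,(480,360)),cv2.resize(s[140:280,230:354],(319,360),interpolation=2)]))
vv,uu=np.mgrid[0:480:2,0:640:2]; D=d[::2,::2]
pts=np.array([atdepth(i,a,b,c) for a,b,c in zip(uu.ravel(),vv.ravel(),D.ravel())])
q=pts[(D.ravel()>0)&(np.hypot(pts[:,0]-.5555,pts[:,1]-.113)<.05)&(pts[:,2]>.131)&(pts[:,2]<.15)]
c,r=cv2.minEnclosingCircle(q[:,:2].astype(np.float32)); f=q[np.hypot(*(q[:,:2]-c).T)<.022]
A=np.c_[f[:,:2]-c,np.ones(len(f))]; k=np.linalg.lstsq(A,f[:,2],rcond=None)[0]
print(len(q),"centre",np.round(c,4),"r",round(r,4),"top z",k[2].round(4),"tilt deg",np.degrees(np.hypot(*k[:2])).round(2))
E
```

```text
t 31.35 yaw 162.7 j6 -64.9 Tz -0.001 tau6 -0.000 F [-1.  0. -1.] w 0.0853 gf 0.0
eef_pos: [0.556, 0.1141, 0.2181]
t 31.98 yaw 162.8 j6 -64.9 Tz -0.033 tau6 0.000 F [ 0.  0. -1.] w 0.0853 gf 0.0
1089 centre [0.5559 0.1148] r 0.0269 top z 0.1375 tilt deg 0.14
```

View pics/c6.png

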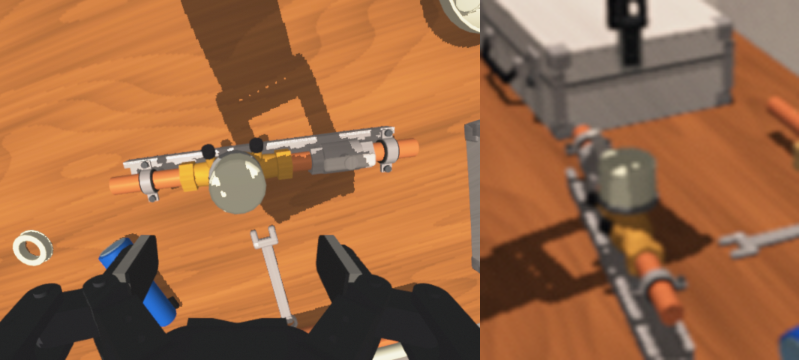

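The pictures show the cap upright on the collar at (237,183) and the gripper clear above it. Its top is at 137.5 mm (expected 137), it is tilted 0.1° and sits within 2 mm of the wheel axis. Handing in.

```bash
python3 -c "
from rig import workorder; print(workorder.job_done())"
```

```text
the job is handed in; nothing more can be done
None
```

I handed the job in at about 32 s: valve turned to its stop (about 0.4 N·m, 5° into the seal), opened four clicks, and cap sitting square on the collar. The four clicks rest on turn angle and torque readings, since the valve's lift can't be seen.

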